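Tighten the four-screw sheet clamp crosswise

ROBOT

A 7-joint arm with a two-finger parallel gripper is mounted at the origin on the work surface. World frame = base frame: x ahead of the robot, y to its left, z up, the work surface at z = 0. Lengths are in m, angles in rad, forces in N, time in s.
With the tool pointing down it reaches from about 0.35 to 0.9 m from the base axis. Payload 19.9 kg.
Tool frame: the origin (TCP) lies between the finger pads, 19 mm behind the fingertips; this is the grasp point; z points along the fingers, y is the line along which they close (so a half turn about z gives the same grasp; the last joint's range is limited). The gripper opens to 94 mm and grips with 3 to 60 N. Pads are 16 mm wide; open, the fingers measure 119 mm over their backs; the gripper's body (75 mm by 177 mm) begins 78 mm behind the grasp point.
Start: joints at [1.115, 0.417, -0.01, 1.614, 0.005, 1.111, -0.053], TCP at [0.251, -0.572, 0.224] pointing down, gripper open.
Joint ranges: [-2.81, 2.81], [-0.39, 2.02], [-1.27, 1.25], [0.06, 2.57], [-1.19, 4.33], [0.19, 2], [-2.82, 2.82]. Speed limits (rad/s): [1.89, 1.89, 2.39, 2.39, 3.01, 3.01, 3.01].

INTERFACE

Orientations are given as a 3x3 rotation matrix whose columns are the frame's x, y, z axes.
In Python, from rig import robot gives the robot as it stands. Calls block until the motion is done:
- robot.move_ptp(position, orientation): joint-space move of the TCP to a pose.
- robot.move_linear(position, velocity=0.15, frame=None, threshold=None): straight line of the TCP; frame=None keeps the orientation; velocity is the mean speed in m/s. With threshold (N) it stops when the force on the tool has changed by that much, and returns True; else False.
- robot.goto_joints(angles): joint-space move.
- robot.gripper_to(opening): finger opening in m; the grip force is fixed at half the most; returns when the fingers have stopped.
- robot.pause(seconds).
- robot.ik(position, orientation): joint angles nearest the present ones, or None.
- robot.get_state(): the state.
- robot.grab_frame(name): name is "scene" or "top" or "wrist"; returns the picture (384x512x3 uint8, red, green, blue); there is no depth.
- robot.camera_info(name): a dict with "fx", "fy", "cx", "cy" (pixels), "dist" ([k1, k2, p1, p2, k3] as OpenCV has them; the pictures are not rectified), "rvec" (rotation vector, rad) and "tvec" (3), from world to camera coordinates, as OpenCV has them. Camera axes: x right, y down, z forward; pixel columns grow to the right and rows downward; lengths in m; the calibration is good to about 2 mm. A picture is of the moment at which its call begins: read the wrist's pose just before it. camera_info takes no time and is no camera call; for the wrist camera it gives the pose at the moment of the call.
A pose or a line that the arm cannot do raises robot.PlanningError and nothing moves.
- robot.sign_off(): hands the job in; it is judged then, once.
The state is a dict: "time": time; "qpos": joint angles; "joint_vel": joint speeds; "effort": joint torques, N m; "ee_pos": TCP position; "tool_rot": TCP orientation; "force": force on the tool from outside, world axes, zero at the start; "moment": the same for the moment, N m; "opening": finger opening in m; "grasp_force": force on a finger pad.
Only numpy, scipy, OpenCV 4.12 (cv2) and the standard library are available. Lean on these libraries where they do the work, as an engineer would, in place of code of your own. Each camera call takes 0.05 s, during which the arm holds its last target. There are 200 camera calls.

TASK

The brass sheet in the square clamping frame must be drawn down evenly by the four T-head screws at its corners, which tighten clockwise by a quarter turn in all; one diagonal pair has already been turned half-way. First turn the two loose screws to half-way as well; only then turn all four fully home, the second one always being diagonally opposite the first, and the other diagonal pair last.

Things in the scene. Friction and masses are not known exactly. Their poses are not given: they have to be found in the camera images.
- frame: Square clamping frame, fixed to the bench: aluminium base 180 mm square, dark steel frame 170 mm square on it, top 30 mm above the bench, brass sheet in its 70 mm window; a T-head screw at each corner. Origin: centre of the underside, on the bench; x away from the robot, y to its left at yaw 0 (turned up to 30 deg either way). The long strip clamp beside it with two like screws is another job.
- screw1 (a joint): Screw at the near left (-60, 60) mm in the frame's axes; diagonal to screw3. Steel bar head 46 x 14 mm, 40 to 70 mm above the bench: grip across the 14, TCP 61 up. Turn in rad, clockwise from above: 0 loose, bar along frame x; 0.785 half-way; 1.571 home on a hard stop, bar along frame y, over a scribed white line. Starts half-way (0.7-0.88); takes 0.1 N m; stays where left.
- screw2 (a joint): Screw at the far left (60, 60) mm in the frame's axes; diagonal to screw4. Steel bar head 46 x 14 mm, 40 to 70 mm above the bench: grip across the 14, TCP 61 up. Turn in rad, clockwise from above: 0 loose, bar along frame x; 0.785 half-way; 1.571 home on a hard stop, bar along frame y, over a scribed white line. Starts loose (0-0.2); takes 0.1 N m; stays where left.
- screw3 (a joint): Screw at the far right (60, -60) mm in the frame's axes; diagonal to screw1. Steel bar head 46 x 14 mm, 40 to 70 mm above the bench: grip across the 14, TCP 61 up. Turn in rad, clockwise from above: 0 loose, bar along frame x; 0.785 half-way; 1.571 home on a hard stop, bar along frame y, over a scribed white line. Starts half-way (0.7-0.88); takes 0.1 N m; stays where left.
- screw4 (a joint): Screw at the near right (-60, -60) mm in the frame's axes; diagonal to screw2. Steel bar head 46 x 14 mm, 40 to 70 mm above the bench: grip across the 14, TCP 61 up. Turn in rad, clockwise from above: 0 loose, bar along frame x; 0.785 half-way; 1.571 home on a hard stop, bar along frame y, over a scribed white line. Starts loose (0-0.2); takes 0.1 N m; stays where left.

How it is judged:
By the outcome, as a careful person would: the job done as asked, in the order asked, and still so for the second after the job is handed in, with the robot touching nothing.
It also fails if it takes over 70 s, if anything falls off the work surface, if the arm or the gripper's body presses on something with over 40 N, if the wrist force passes 120 N, or if a joint passes its speed limit or range.

## Working session

There is one attempt and no reset: what is moved stays moved. The work goes in short steps, each a Python script; the robot and the scene stay as the last script left them, time stands still between calls to the robot, and variables do not carry over. Pictures are saved under pics/ and viewed, at most 10 in all, crops included, and the job is handed in when it is done.

```bash
mkdir -p pics; ls; python3 - <<'E'
from rig import robot
import cv2
for n in("top","scene"):
    im=robot.grab_frame(n); cv2.imwrite(f"pics/{n}0.png",im[:,:,::-1]); i=robot.camera_info(n); print(n,i)
print(robot.get_state()["time"])
E
```

```text
pics
top {'fx': 375.10546819520516, 'fy': 375.10546819520516, 'cx': 255.33362624166617, 'cy': 189.5187306078176, 'dist': array([-0.01902049,  0.        ,  0.        ,  0.        ,  0.        ]), 'rvec': array([ 2.19089608, -2.13967821,  0.20349077]), 'tvec': array([0.01149934, 0.57464684, 0.62741143])}
scene {'fx': 444.6392063360594, 'fy': 444.6392063360594, 'cx': 256.41253365503894, 'cy': 194.03718562666862, 'dist': array([-0.1188161,  0.       ,  0.       ,  0.       ,  0.       ]), 'rvec': array([ 1.91417236,  1.74131952, -0.58898008]), 'tvec': array([-0.07570268, -0.40151515,  1.08073397])}
0.1
```

View pics/top0.png

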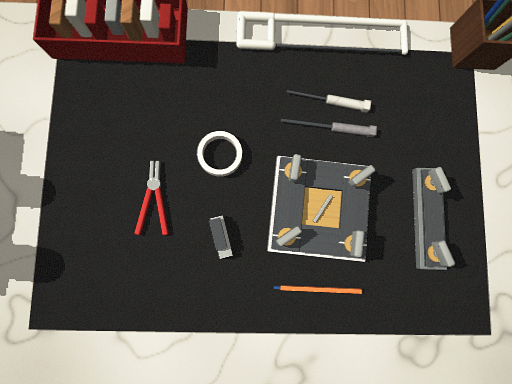

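View pics/scene0.png

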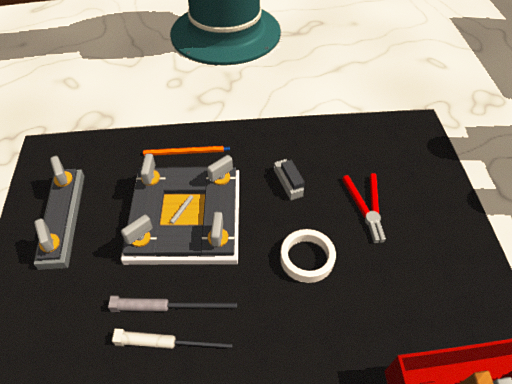

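Top view: frame at about (320,208), with loose screws 2 at (293,168) and 4 at (355,243), and half-way screws 3 at (362,175) and 1 at (287,236). The strip clamp is at (432,218). In the scene view the robot is at the top. Next I'll take a closer look with the wrist camera.

```bash
cat > h.py <<'E'
import numpy as np, cv2
from rig import robot
def ray(px,z,i):
    K=np.array([[i["fx"],0,i["cx"]],[0,i["fy"],i["cy"]],[0,0,1]]);R=cv2.Rodrigues(i["rvec"])[0]
    u=cv2.undistortPoints(np.float64(px).reshape(-1,1,2),K,i["dist"]).reshape(-1,2)
    d=np.c_[u,np.ones(len(u))]@R; c=-R.T@np.ravel(i["tvec"])
    return (c+d*((np.reshape(z,(-1,1))-c[2])/d[:,2:]))[:,:2]
def proj(p,i):
    K=np.array([[i["fx"],0,i["cx"]],[0,i["fy"],i["cy"]],[0,0,1]])
    return cv2.projectPoints(np.float64(p),i["rvec"],np.ravel(i["tvec"]),K,i["dist"])[0].reshape(-1,2)
def down(a): # tool y axis at world angle a, z down
    y=np.array([-np.sin(a),np.cos(a),0]); z=np.array([0,0,-1.]); return np.c_[np.cross(y,z),y,z]
E
python3 - <<'E'
from h import *
i=robot.camera_info("top")
p=ray([[279,156],[372,164],[366,261],[268,250],[293,168],[362,175],[287,236],[355,243]],[.01]*4+[.07]*4,i);print(p.round(3))
c=p[:4].mean(0);print(c)
s=robot.get_state();print(s["tool_rot"].round(2))
iw=robot.camera_info("wrist");R=cv2.Rodrigues(iw["rvec"])[0]
cam=-R.T@np.ravel(iw["tvec"]); print("cam in tool",s["tool_rot"].T@(cam-s["ee_pos"]), s["tool_rot"].T@R.T)
for a in (-np.pi/2,0,np.pi/2):
    print(a,robot.ik([c[0],c[1],.3],down(a)))
E
```

```text
[[ 0.644 -0.02 ]
 [ 0.634 -0.199]
 [ 0.451 -0.183]
 [ 0.468 -0.002]
 [ 0.609 -0.038]
 [ 0.601 -0.159]
 [ 0.492 -0.029]
 [ 0.483 -0.144]]
[ 0.54933308 -0.10091489]
[[ 0.92  0.4  -0.  ]
 [ 0.4  -0.92  0.  ]
 [-0.   -0.   -1.  ]]
cam in tool [ 0.07239471 -0.00111962 -0.16014703] [[-1.24706982e-04 -9.68234068e-01 -2.50045544e-01]
 [ 9.99999450e-01 -3.81095818e-04  9.76954189e-04]
 [-1.04121164e-03 -2.50045284e-01  9.68233583e-01]]
-1.5707963267948966 [ 0.57096819  0.27448416 -0.54037889  1.67356855  0.14826004  1.23454146
 -0.00197309]
0 [ 0.70431308  0.3036298  -0.71242039  1.66948129  0.20771485  1.2459276
  1.51859567]
1.5707963267948966 [-0.70740655  0.38936596  1.08703568  1.71321006 -0.36075899  1.25972474
 -2.67972599]
```

```bash
python3 - <<'E'
from h import *
import pickle
robot.move_ptp([.545,-.1,.22],down(0))
i=robot.camera_info("wrist");im=robot.grab_frame("wrist")
pickle.dump((i,im),open("w0.pkl","wb"));cv2.imwrite("pics/w0.png",im[:,:,::-1])
s=robot.get_state();print(s["time"],s["qpos"].round(3),i["fx"])
E
```

```text
2.15 [ 0.693  0.373 -0.704  1.779  0.27   1.089  1.465] 286.82980045492405
```

View pics/w0.png

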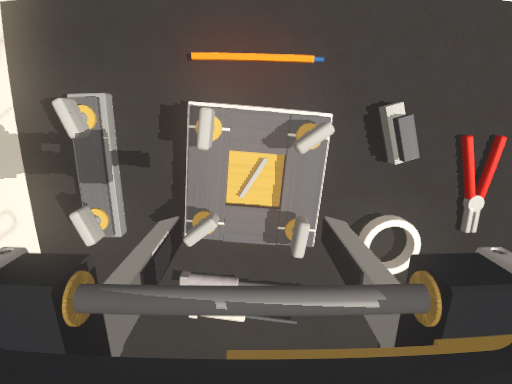

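Wrist view (near side at top): screw4 (205,128), screw1 (313,135), screw3 (200,229), screw2 (301,237), brass (255,180). I'll zoom in to see which edges I can use.

```bash
python3 - <<'E'
import pickle,cv2,numpy as np
i,im=pickle.load(open("w0.pkl","rb"))
a=cv2.resize(im[95:265,175:340],None,fx=3.5,fy=3.5,interpolation=cv2.INTER_CUBIC)
cv2.imwrite("pics/z0.png",a[:,:,::-1])
E
```

```text
(no output)
```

View pics/z0.png

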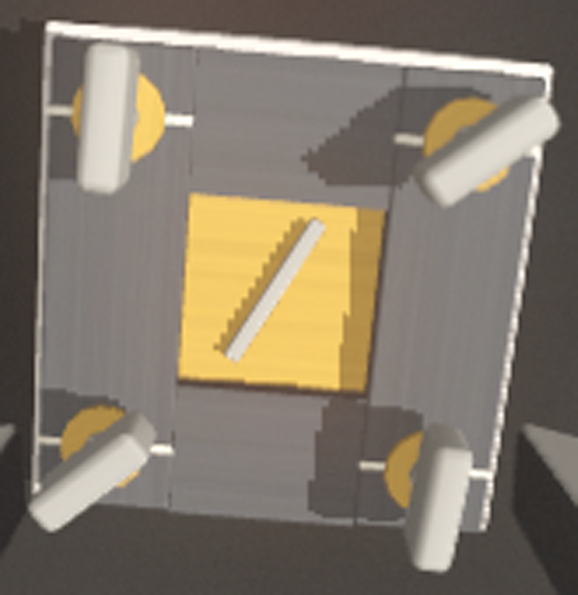

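```bash
python3 - <<'E'
from h import *
import pickle
i,im=pickle.load(open("w0.pkl","rb"))
Z=lambda P:np.array([175,95])+(np.float64(P)+.5)/3.5-.5
def fit(m,w):
    mc,wc=m.mean(0),w.mean(0);H=(m-mc).T@(w-wc);t=np.arctan2(H[0,1]-H[1,0],H[0,0]+H[1,1])
    R=np.array([[np.cos(t),-np.sin(t)],[np.sin(t),np.cos(t)]]);c=wc-R@mc;return t,c,R,(m@R.T+c-w)*1e3
# corners of steel: near-right, near-left, far-right, far-left
S=np.array([[-1,-1],[-1,1],[1,-1],[1,1.]])
for nm,P,h in(("steel",[[53,38],[546,76],[36,488],[484,528]],.085),("window",[[190,195],[387,210],[178,382],[370,395]],.035)):
    t,c,R,r=fit(S*h,ray(Z(P),.03,i));print(nm,np.degrees(t),c,r.round(1).tolist())
L=np.array([[47,111],[193,121],[394,138],[540,152],[38,440],[173,451],[359,465],[490,475]])
w=ray(Z(L),.03,i);t,c,R,r=fit(S*.06,w.reshape(4,2,2).mean(1));print("lines",np.degrees(t),c,r.round(1).tolist())
d=np.diff(w.reshape(4,2,2),axis=1)[:,0];print(np.linalg.norm(d,axis=1),np.degrees(np.arctan2(d[:,0],-d[:,1]))) 
B=dict(s4=[[88,48],[82,185]],s1=[[440,205],[558,130]],s3=[[41,517],[142,430]],s2=[[470,445],[447,568]])
for k,b in B.items():
    q=ray(Z(b),.07,i);v=q[1]-q[0];print(k,q.mean(0).round(4),"bar angle deg",np.degrees(np.arctan2(v[1],v[0]))%180)
E
```

```text
steel -4.935908404451832 [ 0.54605593 -0.09624399] [[-3.3, -0.9], [-1.4, 1.5], [3.4, -0.2], [1.3, -0.4]]
window -4.32090818896762 [ 0.54705981 -0.09575647] [[-1.0, -0.5], [-1.0, 0.6], [0.9, 0.1], [1.1, -0.2]]
lines -4.836096300987157 [ 0.54818112 -0.09643278] [[-0.0, -0.2], [0.1, 0.1], [-0.1, -0.3], [0.0, 0.4]]
[0.05011995 0.05096809 0.05031806 0.04946079] [175.77847034 174.78133035 175.06603676 175.08390337]
s4 [ 0.4824 -0.1558] bar angle deg 174.9769878845973
s1 [ 0.4978 -0.0295] bar angle deg 123.03645083458456
s3 [ 0.5981 -0.1593] bar angle deg 131.37665338249863
s2 [ 0.6104 -0.0368] bar angle deg 172.90962177886945
```

```bash
cat >> h.py <<'E'
yaw=np.radians(-4.84); c=np.array([.5482,-.0964])
XY={1:(-.06,.06),2:(.06,.06),3:(.06,-.06),4:(-.06,-.06)}
Rf=np.array([[np.cos(yaw),-np.sin(yaw)],[np.sin(yaw),np.cos(yaw)]])
def rep(t):
    s=robot.get_state();a=np.arctan2(-s["tool_rot"][0,1],s["tool_rot"][1,1])
    print(t,round(s["time"],2),"turn",round(yaw-a,3),"F",s["force"].round(1),"M",s["moment"].round(2),"op",round(s["opening"],4),"q7",round(s["qpos"][6],2),s["ee_pos"].round(4));return s,yaw-a
def take(n,turn):
    p=c+Rf@XY[n]; robot.move_ptp([*p,.115],down(yaw-turn))
    if robot.get_state()["opening"]<.035 or robot.get_state()["opening"]>.05: robot.gripper_to(.04)
    robot.move_linear([*p,.061],.1); rep(f"s{n} down"); robot.gripper_to(.008); rep("grip")
def turn(to,step=.4):
    s,t=rep("before");q=np.array(s["qpos"]);n=int(np.ceil(abs(to-t)/step))
    for k in range(n): robot.goto_joints(np.r_[q[:6],q[6]-(to-t)*(k+1)/n])
    robot.pause(.2);return rep("turned")
def leave():
    robot.gripper_to(.04); s,_=rep("open"); robot.move_linear([*s["ee_pos"][:2],.115],.15)
E
python3 - <<'E'
from h import *
take(2,.04); turn(.785); leave(); rep("up")
E
```

```text
s2 down 4.4 turn 0.04 F [ 0.1  0.2 -0.2] M [ 0.1  -0.18 -0.02] op 0.0399 q7 1.1 [ 0.6132 -0.0415  0.0612]
grip 4.92 turn 0.041 F [-1.5 -5.7  6.2] M [-1.01  0.26 -0.01] op 0.0143 q7 1.1 [ 0.6132 -0.0424  0.0613]
before 4.92 turn 0.041 F [-1.5 -5.7  6.2] M [-1.01  0.26 -0.01] op 0.0143 q7 1.1 [ 0.6132 -0.0424  0.0613]
turned 6.04 turn 0.782 F [-1.  -1.5  1.4] M [-0.39  0.04  0.07] op 0.014 q7 0.36 [ 0.6132 -0.0424  0.0613]
open 6.65 turn 0.785 F [-0.1  0.4  0.2] M [ 0.01 -0.09  0.  ] op 0.0399 q7 0.36 [ 0.6132 -0.0423  0.0613]
up 7.16 turn 0.785 F [-0.6  0.1 -1.5] M [ 0.01 -0.12  0.02] op 0.0401 q7 0.39 [ 0.613  -0.0426  0.1147]
```

```bash
python3 - <<'E'
from h import *
import pickle
take(4,.01); turn(.785); leave()
robot.move_ptp([.545,-.1,.22],down(0))
i=robot.camera_info("wrist");im=robot.grab_frame("wrist");rep("look")
a=cv2.resize(im[95:265,175:340],None,fx=3.5,fy=3.5,interpolation=cv2.INTER_CUBIC)
cv2.imwrite("pics/z1.png",a[:,:,::-1])
E
```

```text
s4 down 8.77 turn 0.01 F [-0.1  0.5  0.1] M [ 0.07 -0.12  0.03] op 0.04 q7 1.24 [ 0.4836 -0.1509  0.0612]
grip 9.29 turn 0.01 F [-1.8 -4.6  5.6] M [-1.09  0.23  0.03] op 0.0137 q7 1.24 [ 0.4835 -0.1518  0.0613]
before 9.29 turn 0.01 F [-1.8 -4.6  5.6] M [-1.09  0.23  0.03] op 0.0137 q7 1.24 [ 0.4835 -0.1518  0.0613]
turned 10.44 turn 0.782 F [-1.3 -2.7  2.2] M [-0.66  0.03  0.03] op 0.0143 q7 0.47 [ 0.4834 -0.1518  0.0613]
open 11.05 turn 0.785 F [-0.7  0.3  0.7] M [ 0.05 -0.12  0.02] op 0.04 q7 0.47 [ 0.4834 -0.1517  0.0613]
look 12.37 turn -0.081 F [-0.4 -0.4 -0.5] M [ 0.08 -0.06 -0.04] op 0.0399 q7 1.27 [ 0.5442 -0.1005  0.2185]
```

View pics/z1.png

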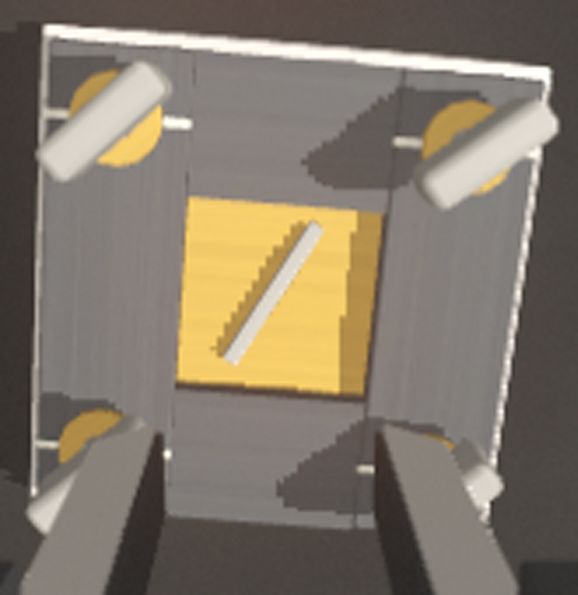

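All four bars are now near 45° (screw4 at (105,120), screw2 at (440,470) partly behind a finger). Next is final tightening: 4, 2, then 1, 3.

```bash
python3 - <<'E'
from h import *
take(4,.785); _,t=turn(1.60); leave()
if t>1.5:
    take(2,.785); turn(1.60); leave()
E
```

```text
s4 down 13.82 turn 0.784 F [0.3 0.3 0.1] M [ 0.02 -0.1  -0.03] op 0.0398 q7 0.46 [ 0.4837 -0.1509  0.0612]
grip 14.35 turn 0.785 F [-2.8 -0.5  5.9] M [-0.35  0.59 -0.14] op 0.0136 q7 0.46 [ 0.4832 -0.1515  0.0612]
before 14.35 turn 0.785 F [-2.8 -0.5  5.9] M [-0.35  0.59 -0.14] op 0.0136 q7 0.46 [ 0.4832 -0.1515  0.0612]
turned 15.68 turn 1.596 F [ 4.8  0.1 -3.4] M [ 0.24 -1.28  0.53] op 0.0139 q7 -0.35 [ 0.4834 -0.1515  0.0613]
open 16.28 turn 1.6 F [-0.2  0.2  0.6] M [-0.06 -0.04  0.03] op 0.0402 q7 -0.35 [ 0.4831 -0.1516  0.0612]
s2 down 18.2 turn 0.785 F [1.1 0.5 0.9] M [-0.01 -0.12 -0.04] op 0.0399 q7 0.15 [ 0.6132 -0.0415  0.0611]
grip 18.73 turn 0.785 F [-4.4 -2.3  6. ] M [-0.44  0.77 -0.04] op 0.0138 q7 0.15 [ 0.6129 -0.0421  0.0612]
before 18.73 turn 0.785 F [-4.4 -2.3  6. ] M [-0.44  0.77 -0.04] op 0.0138 q7 0.15 [ 0.6129 -0.0421  0.0612]
turned 20.05 turn 1.593 F [ 5.   0.5 -3.5] M [ 0.29 -1.35  0.47] op 0.0139 q7 -0.66 [ 0.6132 -0.0419  0.0613]
open 20.66 turn 1.6 F [ 0.   0.2 -0.3] M [-0.03 -0.04  0.05] op 0.0401 q7 -0.66 [ 0.6128 -0.0421  0.0612]
```

Both screws hit the stop (moment rose to 0.5 N m). Now screws 1 and 3, then a check picture.

```bash
python3 - <<'E'
from h import *
take(1,.87); _,t=turn(1.60); leave()
if t>1.5:
    take(3,.77); turn(1.60); leave()
robot.move_ptp([.60,-.1,.25],down(0))
im=robot.grab_frame("wrist");t=robot.grab_frame("top");rep("look")
cv2.imwrite("pics/z2.png",cv2.resize(im[60:300,140:400],None,fx=2.3,fy=2.3,interpolation=cv2.INTER_CUBIC)[:,:,::-1])
E
```

```text
s1 down 22.51 turn 0.87 F [ 0.  -0.1  0.6] M [ 0.   -0.17 -0.  ] op 0.0405 q7 -0.09 [ 0.4937 -0.0313  0.0612]
grip 23.03 turn 0.87 F [-3.1 -2.1  6. ] M [-0.46  0.6  -0.08] op 0.0138 q7 -0.09 [ 0.4934 -0.0318  0.0612]
before 23.03 turn 0.87 F [-3.1 -2.1  6. ] M [-0.46  0.6  -0.08] op 0.0138 q7 -0.09 [ 0.4934 -0.0318  0.0612]
turned 24.13 turn 1.597 F [ 4.4 -0.3 -3.8] M [ 0.13 -1.18  0.5 ] op 0.0136 q7 -0.82 [ 0.4936 -0.0318  0.0613]
open 24.74 turn 1.6 F [-0.7 -0.8 -0.1] M [-0.04 -0.1   0.01] op 0.0398 q7 -0.82 [ 0.4934 -0.0318  0.0612]
s3 down 26.93 turn 0.77 F [ 0.  -0.1  1. ] M [ 0.03 -0.15 -0.03] op 0.04 q7 0.24 [ 0.6031 -0.161   0.0612]
grip 27.46 turn 0.77 F [-3.9 -2.5  6. ] M [-0.69  0.81 -0.06] op 0.014 q7 0.24 [ 0.6028 -0.1617  0.0612]
before 27.46 turn 0.77 F [-3.9 -2.5  6. ] M [-0.69  0.81 -0.06] op 0.014 q7 0.24 [ 0.6028 -0.1617  0.0612]
turned 28.81 turn 1.596 F [ 4.1  0.4 -0.6] M [ 0.08 -0.82  0.56] op 0.0138 q7 -0.59 [ 0.603  -0.1615  0.0613]
open 29.42 turn 1.6 F [-0.4  0.4  0. ] M [-0.06 -0.11  0.  ] op 0.0401 q7 -0.59 [ 0.6028 -0.1617  0.0612]
look 31.68 turn -0.084 F [-0.  -0.5 -0.5] M [ 0.06 -0.1  -0.06] op 0.0399 q7 1.26 [ 0.5999 -0.1002  0.2496]
```

View pics/z2.png

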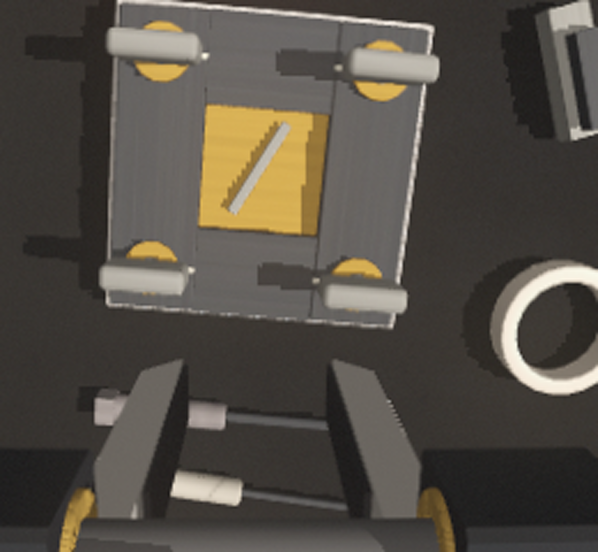

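All four bars, at (152,44), (393,66), (145,277) and (362,295), lie along frame y over their scribed lines, and the gripper is clear. Handing in.

```bash
python3 -c "
from rig import robot
print(robot.sign_off())"
```

```text
the job is handed in; nothing more can be done
None
```

The job is done and handed in at about 32 s: screws 2 and 4 were turned to half-way first, then 4, 2, 1 and 3 were turned home onto their stops, and the last picture shows all four bars over their scribed lines with the gripper clear.

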